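# Zero the batch counter under its push-latch flap

### The arm

A 7-joint arm with a two-finger parallel gripper is mounted at the origin on the work surface. World frame = base frame: x ahead of the robot, y to its left, z up, the work surface at z = 0. Lengths are in m, angles in rad, forces in N, time in s.
With the tool pointing down it reaches from about 0.4 to 0.9 m from the base axis. Payload 5.6 kg.
Tool frame: the origin (TCP) lies at the very end of the fingers, on their centre line; the grasp point (between the pads) lies 19 mm behind it; z points along the fingers, y is the direction in which the jaws open and shut (so a half turn about z gives the same grasp; the last joint's range is limited). The gripper opens to 92 mm and grips with 3 to 60 N. Pads are 20 mm wide; open, the fingers measure 128 mm over their backs; the gripper's body (75 mm by 189 mm) begins 69 mm behind the grasp point.
Start: joints at [-0.043, 0.468, -0.012, 1.603, 0.006, 1.071, -0.056], TCP at [0.65, -0, 0.175] pointing down, gripper open.
Joint ranges: [-2.53, 2.53], [-0.31, 2.02], [-1.57, 1.55], [0.28, 2.44], [-1.29, 4.43], [0.15, 1.84], [-2.92, 2.92]. Speed limits (rad/s): [2.57, 2.57, 3.14, 3.14, 3.14, 3.14, 3.14].

### API

Orientations are given as a unit quaternion [x, y, z, w].
In Python, from cell import ctrl, viewer gives the robot as it stands. The module is installed in compiled form; this text tells all that it offers.
- The arm moves only by the shell command python3 -m crank 'ROWS' [OPENING] [FORCE]. ROWS is a JSON object of lists of equal length, an entry for each row: "travel": the shift along the tool's x, y, z in units of 25 mm (1.0 is 25 mm), a list of three; "angular": the turn, a rotation vector about the tool's x, y, z in units of 8 degrees (1.0 is 8 degrees), a list of three. A call has 1 to 20 rows; each row is the pose to reach, as a shift and turn from the pose measured when the call began, along the tool's axes at that moment; what a row does not reach only later rows make up. A row lasts 1/10 s, in which the tool goes at most 50 mm and 8.59 degrees, less where a joint would pass 70% of its speed; a pose out of reach is approached as far as the arm can. A call with a gripper value outside its range is refused whole. OPENING is the closure, from -1 (fully open) to 1 (shut), set as the call begins (- or left out, the last holds). The fingers move at their own pace and stop on an object; FORCE is the grip in N (left out, the last holds). Time passes only in rows, so rows that repeat a pose let the fingers close. It gives the time, the measured TCP pose, the force and the opening at its end, in the units of the state.
- ctrl.get_obs(): the state, without advancing time (a new reading comes with each control period).
- viewer.grab_frame(name): name is "scene" or "side" or "wrist"; returns the picture (480x640x3 uint8, red, green, blue); there is no depth.
- viewer.get_calibration(name): a dict with "fx", "fy", "cx", "cy" (pixels), "view" (4x4, takes a point from world to camera coordinates); the wrist camera has in their place "mount" (4x4, takes a point from camera to tool coordinates, whose origin is the TCP and whose axes are the flange's). Camera axes: x right, y down, z forward; pixel columns grow to the right and rows downward; lengths in m; the calibration is good to about 2 mm. A picture is of the moment at which its call begins: read the wrist's pose just before it. get_calibration takes no time and is no camera call.
- ctrl.hand_in(): hands the job in, once; it reports no verdict.
The state is a dict: "time": time; "qpos": joint angles; "qd": joint speeds; "joint_torque": joint torques, N m; "position": TCP position; "ee_rot": TCP orientation; "contact_force": force on the tool from outside, world axes, zero at the start; "wrist_torque": the same for the moment, N m; "width": opening from 0.0 (shut) to 1.0 (fully open).
Only numpy, scipy, OpenCV 4.12 (cv2) and the standard library are available. Lean on these libraries where they do the work, as an engineer would, in place of code of your own. Each camera call takes 0.05 s, during which the arm holds its last target. There are 200 camera calls.

### The job

Zero the batch counter of the box with the yellow flap: press the shut yellow flap and let go so that it pops open, press the red button under it all the way down, then push the flap over and press it shut again until it latches flush and stays shut. Leave the box with the blue flap shut, pick nothing up and leave everything else on the bench where it is; finish with the hand clear of everything.

Things in the scene. Friction and masses are not known exactly. Their poses are not given: they have to be found in the camera images.
- yellow_box: Grey counter box with the yellow flap, fixed to the bench: 130 (its x) x 120 (y) x 75 mm high; origin at the centre of its underside, z up, -x side roughly towards the robot. In its top is a recess covered by the flap: x -30 to +30, y -42 to +42 mm, 33 mm deep. The 35 mm deck on its -x side is level with the top; the 35 mm deck on its +x side, beyond the flap's free edge, is 15 mm lower (z 60), so fingers may overhang there.
- yellow_flap (a joint): Flap angle, rad: 0 latched, flush with the box top; 1.45 open, nearly upright; -0.11 pressed in to its stop. Push-latch: press to its stop (5 mm at the stud, 3 to 6 N), let go: a spring opens it in about 1.5 s, following the finger up. Open: push it over and down past flush to the stop (1 to 6 N at the stud), let go: it latches at 0. It cannot be pulled open.
- yellow_flap_press (a point): Top of the black press stud, a low dome 18 mm across and 3 mm high on the outer (upper when shut) face of the yellow flap, 44 mm from the hinge line, mid-width; moves with the flap; its z axis is the outward normal of that face. The flap is a plate 58 mm from hinge to free edge, 80 mm wide, 5 mm thick; its free edge is 14 mm beyond this spot.
- yellow_flap_hinge (a point): Middle of the yellow flap's hinge line, which runs along the box's y at x -30, z 72.5 mm of the box, at the recess's edge nearest the robot; axes as the box's. Shut, the flap reaches from here to the box's +x; open, it stands up on this line, outer face to the box's -x side (the robot), free edge 58 mm above the hinge.
- yellow_button_top (a point): Middle of the top of the round red button (22 mm across) in the recess under the yellow flap, at x +3 mm, y 0, z 64 mm of the box (11 mm below the box's top); moves with the button; z up.
- yellow_button (a joint): Travel of that red button, m: 0 up, 0.006 fully down (5 N); it springs back when let go.
- blue_box: The same kind of box with a blue flap, to be left shut; origin at the centre of its underside, axes as the yellow one's. Its place and the yellow one's may be swapped.
- blue_flap (a joint): Angle of the blue flap, rad: 0 shut. To be left shut.
- valve_a: Loose brass valve body lying between the two boxes, 66 mm (x) x 34 x 43 mm high; origin at the centre of its underside.
- valve_b: Loose brass valve with a yellow lever, 66 x 34 mm, lever along its +x to 110 mm from its middle, 55 mm high, lying behind the boxes; origin at the centre of the valve's underside.
- lever_a: Loose yellow valve lever lying on the bench, 133 mm (x) x 20 x 10 mm; origin underneath, near the middle of its length.
- lever_b: A second such lever.
- mug: White mug, 76 mm across, 85 mm high; origin at the centre of its foot.
- grease_tin: Steel tin, 64 mm across, 45 mm high; origin at the centre of its underside.
Mind the look-alikes: they are no part of the job. What is shaped like the yellow_box but pink is not meant.

How it is judged:
On the way, in this order (a step that is already met when the one before it is completed fails the run):
1. the yellow flap has popped open (value of joint yellow_flap above 1.2 rad), for 0.1 s.
2. the red button under the yellow flap is pressed down while the flap is open (value of joint yellow_button above 0.0045 m and value of joint yellow_flap above 0.8 rad), for 0.05 s.
3. the yellow flap is pressed shut (value of joint yellow_flap below 0.05 rad), for 0.1 s.
At the end, for the whole second after the job is handed in: The yellow flap is latched shut by itself (within 0.05 rad of flush, at rest), its red button is up again (within 2 mm), and the blue flap is shut (below 0.05 rad) (value of joint yellow_flap between -0.05 and 0.05 rad and velocity of joint yellow_flap below 0.1 rad/s and value of joint yellow_button below 0.002 m and value of joint blue_flap below 0.05 rad); the robot touches nothing.
It fails at once if the blue flap comes open (value of joint blue_flap above 0.15 rad).
It fails at once if a loose thing on the bench (valve, lever, mug, tin) is moved by more than 25 mm or picked up (distance of any of valve_a, valve_b, lever_a, lever_b, mug, grease_tin from where it was at the start of the episode above 0.025 m).
It also fails if it takes over 48 s, if anything falls off the work surface, if the arm or the gripper's body presses on something with over 40 N, if the wrist force passes 120 N, or if a joint passes its speed limit or range.

## Working session

There is one attempt and no reset: what is moved stays moved. The work goes in short steps, Python scripts to look and compute and a shell command to move; the robot and the scene stay as the last step left them, time stands still between calls to the robot, and variables do not carry over. Pictures are saved under pics/ and viewed, about 8 in all and at most 12, crops included, and the job is handed in when it is done.

```bash
mkdir -p pics; python3 - <<'E'
from cell import ctrl, viewer
import cv2, numpy as np, json
o=ctrl.get_obs(); print({k:np.round(v,4).tolist() for k,v in o.items()})
ims=[]
for n in ("scene","side","wrist"):
    im=viewer.grab_frame(n); cv2.imwrite(f"pics/{n}0.png",im[:,:,::-1]); 
    print(n,{k:np.round(v,4).tolist() for k,v in viewer.get_calibration(n).items()})
E
```

```text
{'time': 0.0, 'qpos': [-0.043, 0.4684, -0.0116, 1.6036, 0.006, 1.0714, -0.0563], 'qd': [0.0011, -0.0001, -0.0001, -0.0015, 0.0009, -0.0003, -0.0008], 'joint_torque': [-0.0003, -52.0573, -0.0132, -24.3752, -0.0567, 0.0173, 0.0002], 'position': [0.6493, -0.0001, 0.1739], 'ee_rot': [0.7071, 0.7071, -0.0007, -0.0006], 'contact_force': [-0.208, -0.4733, 0.3462], 'wrist_torque': [-0.0252, -0.0156, 0.0139], 'width': 0.9998}
scene {'fx': 544.4805, 'fy': 544.4805, 'cx': 322.0358, 'cy': 237.7514, 'view': [[-0.6597, 0.7514, 0.0158, 0.3363], [0.4559, 0.4168, -0.7864, -0.1573], [-0.5975, -0.5116, -0.6175, 1.6321], [0.0, 0.0, 0.0, 1.0]]}
side {'fx': 510.0734, 'fy': 510.0734, 'cx': 323.6661, 'cy': 236.2827, 'view': [[0.9665, -0.2558, 0.0214, -0.4882], [-0.1607, -0.6677, -0.7269, 0.1198], [0.2002, 0.6991, -0.6864, 1.169], [0.0, 0.0, 0.0, 1.0]]}
wrist {'fx': 384.0337, 'fy': 384.0337, 'cx': 318.938, 'cy': 235.0919, 'mount': [[-0.0003, -0.972, -0.2348, 0.0653], [1.0, -0.0005, 0.0008, -0.0006], [-0.0009, -0.2348, 0.972, -0.2101], [0.0, 0.0, 0.0, 1.0]]}
```

View pics/scene0.png

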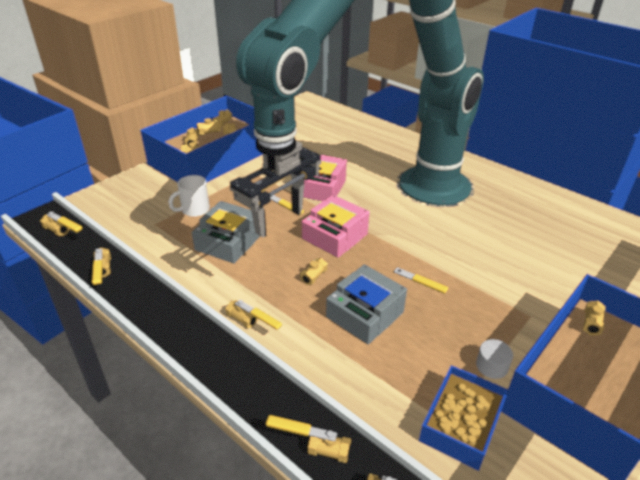

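View pics/side0.png

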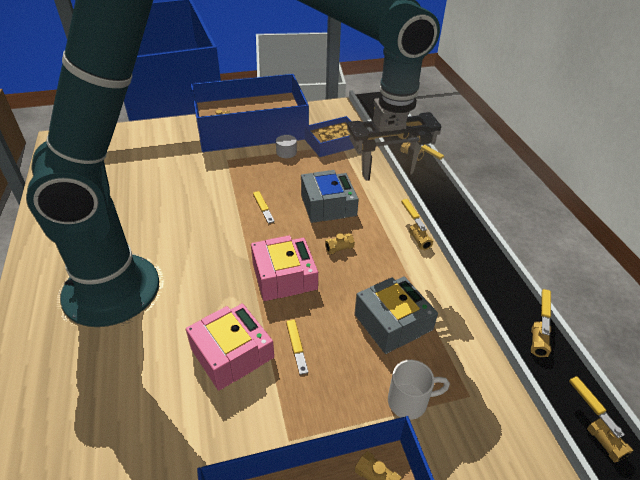

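The yellow-flapped candidates in the side view are the grey box at (398,310), pink at (285,255) and pink at (230,330). The grey one fits, because the pink look-alikes are excluded. The grey box at (330,190) has the blue flap. I'll confirm with an enlarged crop and measure.

```bash
cat > h.py <<'E'
import numpy as np, cv2
from cell import ctrl, viewer
from scipy.spatial.transform import Rotation as R
def ray(n,uv,obs=None):
    c=viewer.get_calibration(n)
    d=np.array([(uv[0]-c['cx'])/c['fx'],(uv[1]-c['cy'])/c['fy'],1.])
    if n=='wrist':
        T=np.eye(4);T[:3,:3]=R.from_quat(obs['ee_rot']).as_matrix();T[:3,3]=obs['position']; M=T@np.array(c['mount'])
    else: M=np.linalg.inv(np.array(c['view']))
    return M[:3,3],M[:3,:3]@d
def onz(n,uv,z,obs=None):
    p,d=ray(n,uv,obs); return p+d*(z-p[2])/d[2]
def proj(n,P):
    c=viewer.get_calibration(n);q=np.array(c['view'])@np.r_[P,1];return np.array([c['fx']*q[0]/q[2]+c['cx'],c['fy']*q[1]/q[2]+c['cy']])
E
python3 - <<'E'
from h import *
out=[]
for n,(x0,y0,x1,y1) in (("side",(340,265,450,360)),("scene",(180,195,270,265))):
    im=cv2.imread(f"pics/{n}0.png"); c=im[y0:y1,x0:x1]; hsv=cv2.cvtColor(c,cv2.COLOR_BGR2HSV)
    m=cv2.inRange(hsv,(18,110,50),(35,255,255))
    k,l,s,ce=cv2.connectedComponentsWithStats(m)
    i=1+np.argmax(s[1:,4]); cnt,_=cv2.findContours((l==i).astype(np.uint8),0,2)
    h=cv2.convexHull(max(cnt,key=cv2.contourArea)); r=cv2.approxPolyDP(h,4,True)[:,0]+[x0,y0]
    print(n,s[i],r.tolist()); print(np.round([onz(n,p,.075) for p in r],4).tolist())
    out.append(cv2.resize(c,(400,400*(y1-y0)//(x1-x0)),interpolation=cv2.INTER_CUBIC))
H=max(o.shape[0] for o in out); out=[cv2.copyMakeBorder(o,0,H-o.shape[0],0,0,0) for o in out]
cv2.imwrite("pics/crop1.png",np.hstack(out))
E
```

```text
side [ 36  18  44  37 806] [[395, 283], [419, 308], [398, 319], [376, 294]]
[[0.6097, -0.1998, 0.075], [0.6336, -0.2761, 0.075], [0.5813, -0.2922, 0.075], [0.5596, -0.2193, 0.075]]
scene [ 26  15  39  22 469] [[206, 221], [218, 210], [244, 219], [232, 231]]
[[0.6343, -0.2744, 0.075], [0.5837, -0.2889, 0.075], [0.5654, -0.2115, 0.075], [0.6181, -0.1963, 0.075]]
```

View pics/crop1.png

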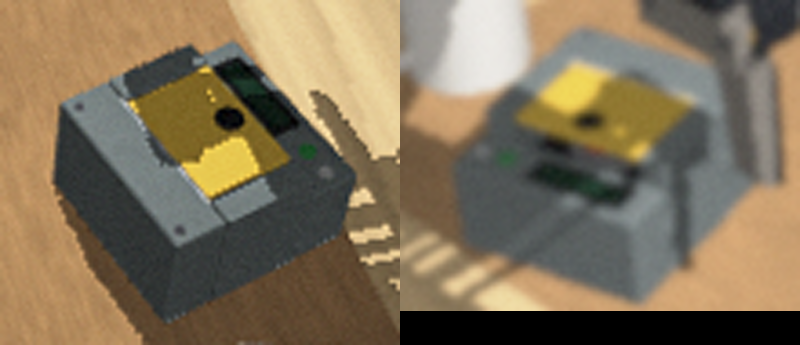

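Confirmed: the left crop shows the grey box with the yellow flap shut and its black stud at about side (402,297). The two views put the flap centre at about (0.598,-0.245), with yaw about 16°. I'll move over it with the fingers shut and refine with the wrist camera.

```bash
python3 -m crank '{"travel":[[-1,-0.3,-0.5],[-2,-0.7,-1],[-3,-1.1,-1],[-4,-1.5,-1],[-5,-1.8,-1],[-6,-2.2,-1],[-7,-2.5,-1],[-8,-2.9,-1],[-9,-3.3,-1],[-9.7,-3.5,-1],[-10.3,-3.7,-1],[-10.3,-3.7,-1],[-10.3,-3.7,-1]],"angular":[[0,0,0.9],[0,0,1.8],[0,0,2.7],[0,0,3.6],[0,0,4.5],[0,0,5.4],[0,0,6.3],[0,0,7.2],[0,0,8.1],[0,0,9],[0,0,9.2],[0,0,9.2],[0,0,9.2]]}' 1 20; python3 - <<'E'
from h import *
o=ctrl.get_obs(); im=viewer.grab_frame("wrist")[:,:,::-1]; cv2.imwrite("pics/w1.png",im)
M=R.from_quat(o['ee_rot']).as_matrix(); print(o['position'],M.round(3).tolist(),o['contact_force'])
hsv=cv2.cvtColor(im,cv2.COLOR_BGR2HSV)
m=cv2.inRange(hsv,(20,130,50),(33,255,255)); k,l,s,ce=cv2.connectedComponentsWithStats(m)
for i in range(1,k):
    if s[i,4]>600:
        cnt,_=cv2.findContours((l==i).astype(np.uint8),0,2); h=cv2.convexHull(max(cnt,key=cv2.contourArea))
        r=cv2.boxPoints(cv2.minAreaRect(h)); print(s[i],r.round(1).tolist(),np.round([onz('wrist',p,.075,o)[:2] for p in r],4).tolist())
E
```

```text
time: 1.45
position: [0.5573, -0.2568, 0.1991]
ee_rot: [0.99, 0.144, -0.001, -0.0]
contact_force: [-0.3, 0.5, 0.4]
width: 0.006
[ 0.55727134 -0.25675504  0.19910073] [[0.959, 0.285, -0.001], [0.285, -0.959, 0.001], [-0.001, -0.001, -1.0]] [-0.28381756  0.46314858  0.43008735]
[  36  107   52   73 3073] [[36.0, 107.0], [87.0, 107.0], [87.0, 179.0], [36.0, 179.0]] [[0.5803, -0.0054], [0.5923, -0.0459], [0.5331, -0.0547], [0.5205, -0.0124]]
[ 273  135   95   71 6101] [[271.6000061035156, 203.10000610351562], [273.0, 134.8000030517578], [367.3999938964844, 136.8000030517578], [366.0, 205.10000610351562]] [[0.5581, -0.2131], [0.6146, -0.1994], [0.6356, -0.2761], [0.58, -0.2931]]
[  25  286   93   58 4169] [[24.600000381469727, 342.1000061035156], [29.299999237060547, 285.3999938964844], [118.30000305175781, 292.79998779296875], [113.5, 349.5]] [[0.3605, -0.0203], [0.4203, -0.018], [0.4364, -0.0981], [0.377, -0.1035]]
[ 563  388   72   46 2244] [[563.0, 388.0], [634.0, 388.0], [634.0, 433.0], [563.0, 433.0]] [[0.4617, -0.5372], [0.4817, -0.6045], [0.4344, -0.6291], [0.4137, -0.5595]]
[  20  422  476   12 2700] [[20.0, 422.0], [495.0, 422.0], [495.0, 433.0], [20.0, 433.0]] [[0.2689, -0.0258], [0.4061, -0.4878], [0.3939, -0.4929], [0.2557, -0.0273]]
```

View pics/w1.png

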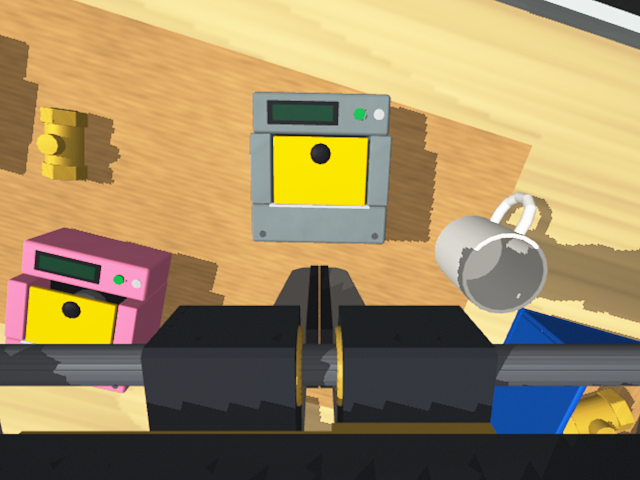

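The wrist view shows the yellow flap shut and squared to the tool, with its stud at (320,153). Next I'll work out the offsets in tool axes.

```bash
python3 - <<'E'
from h import *
o=ctrl.get_obs(); im=cv2.imread("pics/w1.png"); c=im[120:200,285:350]
m=(c.max(2)<60).astype(np.uint8); k,l,s,ce=cv2.connectedComponentsWithStats(m); i=1+np.argmax(s[1:,4]); uv=ce[i]+[285,120]
S=onz('wrist',uv,.0765,o); M=R.from_quat(o['ee_rot']).as_matrix()
print(uv,s[i],S,'offset units',M.T@(S+[0,0,.0015]-o['position'])/.025)
# second estimate from flap centre
C=np.array([.5971,-.2454,.078]); yaw=np.deg2rad(15.4); P=C+.015*np.array([np.cos(yaw),np.sin(yaw),0]); print(P,M.T@(P-o['position'])/.025)
E
```

```text
[320.66051661 153.34317343] [ 26  24  19  20 271] [ 0.61163531 -0.24157418  0.0765    ] offset units [2.24576738 0.06405528 4.84043523]
[ 0.61156143 -0.24141666  0.078     ] [2.24473302 0.05717324 4.84044469]
```

```bash
python3 -m crank '{"travel":[[0.8,0,1],[1.6,0,2],[2.25,0.06,3],[2.25,0.06,3.8],[2.25,0.06,4.3],[2.25,0.06,4.6],[2.25,0.06,4.7],[2.25,0.06,4.8],[2.25,0.06,4.9],[2.25,0.06,5.0],[2.25,0.06,5.0],[2.25,0.06,5.0]],"angular":[[0,0,0],[0,0,0],[0,0,0],[0,0,0],[0,0,0],[0,0,0],[0,0,0],[0,0,0],[0,0,0],[0,0,0],[0,0,0],[0,0,0]]}'
```

```text
time: 2.7
position: [0.6118, -0.2415, 0.0743]
ee_rot: [0.99, 0.144, -0.0, -0.0]
contact_force: [0.1, -0.2, -0.9]
width: 0.007
```

```bash
python3 -m crank '{"travel":[[0,0,0.04],[0,0,0.08],[0,0,0.12],[0,0,0.12],[0,0,0.12]],"angular":[[0,0,0],[0,0,0],[0,0,0],[0,0,0],[0,0,0]]}'
```

```text
time: 3.2
position: [0.6118, -0.2415, 0.0712]
ee_rot: [0.99, 0.144, -0.001, -0.0]
contact_force: [-0.9, -0.3, -0.0]
width: 0.007
```

```bash
python3 -m crank '{"travel":[[0,0,0.04],[0,0,0.08],[0,0,0.12],[0,0,0.12]],"angular":[[0,0,0],[0,0,0],[0,0,0],[0,0,0]]}'; python3 - <<'E'
from h import *
s=cv2.cvtColor(viewer.grab_frame("side"),cv2.COLOR_RGB2BGR)[250:370,330:460]; w=cv2.cvtColor(viewer.grab_frame("wrist"),cv2.COLOR_RGB2BGR)[60:330,190:450]
print(ctrl.get_obs()['contact_force'],ctrl.get_obs()['position'])
cv2.imwrite("pics/p1.png",np.hstack([cv2.resize(s,(400,400),interpolation=2),cv2.resize(w,(400,400),interpolation=2)]))
E
```

```text
time: 3.6
position: [0.6116, -0.2414, 0.068]
ee_rot: [0.99, 0.144, -0.001, -0.001]
contact_force: [-0.7, 0.5, 0.5]
width: -0.001
[-0.09955791 -0.07421228  0.10923336] [ 0.61173451 -0.24148493  0.06817904]
```

View pics/p1.png

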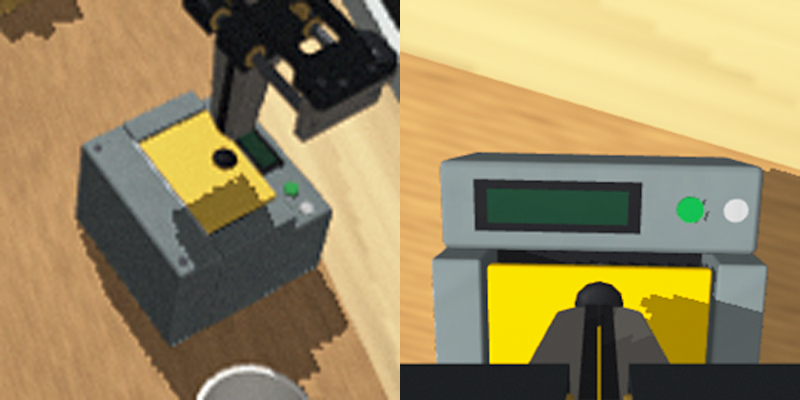

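The finger tip appears above the stud in the side crop, and there is no contact force. I'll compare the reported TCP with where the tip and stud appear in the views.

```bash
python3 - <<'E'
from h import *
from scipy.optimize import least_squares
o=ctrl.get_obs(); p=o['position']; print('tcp',p,'proj side',proj('side',p),'scene',proj('scene',p))
S=[.6116,-.2416,.078]; print('stud proj side',proj('side',S),'scene',proj('scene',S))
def blob(im,x0,y0,x1,y1,t):
    c=im[y0:y1,x0:x1]; m=(c.max(2)<t).astype(np.uint8); k,l,s,ce=cv2.connectedComponentsWithStats(m)
    return [(ce[i]+[x0,y0],s[i,4]) for i in range(1,k) if s[i,4]>10]
s=viewer.grab_frame("side"); sc=viewer.grab_frame("scene"); print('side',blob(s,390,285,412,308,45))
im0=cv2.imread("pics/scene0.png"); print('scene0',blob(im0,215,212,240,230,75)); 
a=cv2.resize(s[265:345,350:450],(400,320),interpolation=2); b=cv2.resize(sc[180:260,180:280],(400,320),interpolation=2)
cv2.imwrite("pics/p2.png",np.hstack([a,b])[:,:,::-1])
E
```

```text
tcp [ 0.61173451 -0.24148493  0.06817904] proj side [402.5205182  299.42552586] scene [222.03506868 224.54935062]
stud proj side [403.0779476  296.47072908] scene [221.65752351 221.31364597]
side [(array([401.53846154, 286.38461538]), np.int32(13)), (array([402.82758621, 297.10344828]), np.int32(29))]
scene0 [(array([216.71428571, 228.07142857]), np.int32(14))]
```

View pics/p2.png

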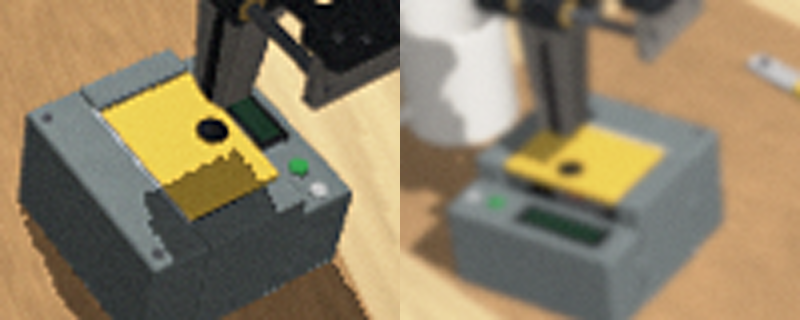

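The tip really is above the flap: side about (406,290), scene about (221,212), against projections of (402,299) and (222,224). The fingers therefore end short of the reported TCP by roughly 30 mm. The wrist camera's scale agrees with the box, so only the fingertip offset is off. I'll triangulate the tip and feel down gently.

```bash
python3 - <<'E'
from h import *
def tri(a,b):
    (p,d),(q,e)=ray('side',a),ray('scene',b); A=np.c_[d,-e]; t=np.linalg.lstsq(A,q-p,rcond=None)[0]; x=p+d*t[0]; y=q+e*t[1]; return (x+y)/2,np.linalg.norm(x-y)
print(tri((406,290),(221,212)))
print(tri((402.8,297.1),(222.7,222.3)))
E
python3 -m crank '{"travel":[[0,0,0.1],[0,0,0.2],[0,0,0.3],[0,0,0.4],[0,0,0.4],[0,0,0.4]],"angular":[[0,0,0],[0,0,0],[0,0,0],[0,0,0],[0,0,0],[0,0,0]]}'
```

```text
(array([ 0.61079281, -0.24478165,  0.1036523 ]), np.float64(0.004769202693258606))
(array([ 0.61093988, -0.24028925,  0.07505392]), np.float64(0.0018345479166584806))
time: 4.4
position: [0.6117, -0.2415, 0.0581]
ee_rot: [0.99, 0.144, -0.001, -0.0]
contact_force: [0.5, -0.9, 0.4]
width: 0.001
```

The tip triangulates to about 35 mm behind the reported TCP, so I expect contact near TCP z = 0.043.

```bash
python3 -m crank '{"travel":[[0,0,0.1],[0,0,0.2],[0,0,0.3],[0,0,0.4],[0,0,0.5],[0,0,0.5]],"angular":[[0,0,0],[0,0,0],[0,0,0],[0,0,0],[0,0,0],[0,0,0]]}'; python3 -m crank '{"travel":[[0,0,0.1],[0,0,0.1],[0,0,0.1]],"angular":[[0,0,0],[0,0,0],[0,0,0]]}'
```

```text
time: 5.0
position: [0.6114, -0.2414, 0.0451]
ee_rot: [0.99, 0.144, -0.001, -0.001]
contact_force: [0.9, 0.0, -0.0]
width: 0.007
time: 5.3
position: [0.6114, -0.2413, 0.0426]
ee_rot: [0.99, 0.144, -0.001, -0.001]
contact_force: [-0.3, -0.2, 0.8]
width: 0.004
```

```bash
for i in 1 2; do python3 -m crank '{"travel":[[0,0,0.1],[0,0,0.1],[0,0,0.1]],"angular":[[0,0,0],[0,0,0],[0,0,0]]}' | grep -E "pos|contact"; done
```

```text
position: [0.6113, -0.2413, 0.04]
contact_force: [-0.2, -0.2, 0.8]
position: [0.6117, -0.2414, 0.0376]
contact_force: [1.1, 1.1, 0.7]
```

```bash
for i in 1 2 3; do python3 -m crank '{"travel":[[0,0,0.1],[0,0,0.1],[0,0,0.1]],"angular":[[0,0,0],[0,0,0],[0,0,0]]}' | grep -E "pos|contact"; done
python3 - <<'E'
from h import *
s=viewer.grab_frame("side"); sc=viewer.grab_frame("wrist")
a=cv2.resize(s[265:345,350:450],(400,320),interpolation=2); b=cv2.resize(sc[60:300,170:470],(400,320),interpolation=2)
cv2.imwrite("pics/p3.png",np.hstack([a,b])[:,:,::-1]); print(ctrl.get_obs()['contact_force'])
E
```

```text
position: [0.6119, -0.2414, 0.0352]
contact_force: [0.1, -0.2, 1.7]
position: [0.6121, -0.2414, 0.0335]
contact_force: [-1.8, 0.4, 7.5]
position: [0.6122, -0.2414, 0.0333]
contact_force: [-3.7, 2.5, 16.3]
[-5.26734528  2.28788201 16.17229799]
```

View pics/p3.png

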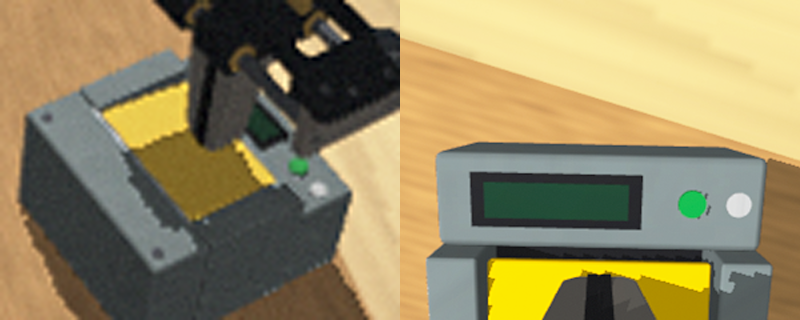

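The stop is at 16 N with reported z 0.0334, so the true tip is 40 mm above the reported TCP, and I'll use that offset from here. The picture shows the stud under the finger and the flap pressed in. Now I let go.

```bash
python3 -m crank '{"travel":[[0,0,-0.6],[0,0,-1.8],[0,0,-3],[0,0,-4],[0,0,-4],[0,0,-4],[0,0,-4],[0,0,-4],[0,0,-4],[0,0,-4],[0,0,-4],[0,0,-4],[0,0,-4],[0,0,-4],[0,0,-4],[0,0,-4],[0,0,-4],[0,0,-4],[0,0,-4],[0,0,-4]],"angular":[[0,0,0],[0,0,0],[0,0,0],[0,0,0],[0,0,0],[0,0,0],[0,0,0],[0,0,0],[0,0,0],[0,0,0],[0,0,0],[0,0,0],[0,0,0],[0,0,0],[0,0,0],[0,0,0],[0,0,0],[0,0,0],[0,0,0],[0,0,0]]}'
python3 - <<'E'
from h import *
o=ctrl.get_obs();s=viewer.grab_frame("side"); sc=viewer.grab_frame("wrist"); cv2.imwrite("pics/w4.png",sc[:,:,::-1])
a=cv2.resize(s[245:345,340:465],(400,320),interpolation=2); b=cv2.resize(sc[60:300,170:470],(400,320),interpolation=2)
cv2.imwrite("pics/p4.png",np.hstack([a,b])[:,:,::-1])
m=(sc[...,0]>130)&(sc[...,1]<50)&(sc[...,2]<50); m[:60]=0;m[:,:200]=0;m[:,440:]=0
ys,xs=np.nonzero(m); print(len(xs)); 
if len(xs):
    uv=[(xs.min()+xs.max())/2,(ys.min()+ys.max())/2]; B=onz('wrist',uv,.064,o); print(uv,xs.ptp() if hasattr(xs,'ptp') else np.ptp(xs),np.ptp(ys),B); M=R.from_quat(o['ee_rot']).as_matrix()
    print('off',M.T@(B-[0,0,.04]-o['position'])/.025, o['position'])
E
```

```text
time: 8.9
position: [0.6122, -0.2416, 0.1332]
ee_rot: [0.99, 0.144, -0.0, -0.001]
contact_force: [1.5, -0.3, -0.3]
width: 0.002
574
[np.float64(318.5), np.float64(245.5)] 27 27 [ 0.60217407 -0.24421439  0.064     ]
off [-0.41467865 -0.00717434  4.36984159] [ 0.61219835 -0.24160056  0.1332469 ]
```

View pics/p4.png

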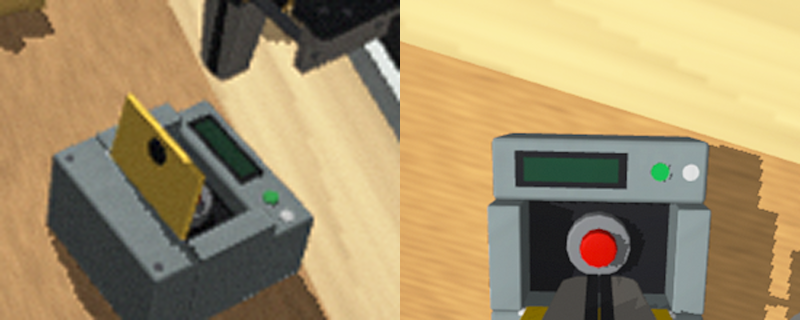

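The flap stands open and the red button is visible in the wrist crop, at (318,245) in the full frame. It lies 10 mm towards the hinge and 109 mm down. Pressing it now.

```bash
python3 -m crank '{"travel":[[-0.35,0,0.7],[-0.37,0,1.6],[-0.37,0,2.5],[-0.37,0,3.3],[-0.37,0,3.8],[-0.37,0,4.1],[-0.37,0,4.25],[-0.37,0,4.35],[-0.37,0,4.45],[-0.37,0,4.55],[-0.37,0,4.6],[-0.37,0,4.6],[-0.37,0,4.6]],"angular":[[0,0,0],[0,0,0],[0,0,0],[0,0,0],[0,0,0],[0,0,0],[0,0,0],[0,0,0],[0,0,0],[0,0,0],[0,0,0],[0,0,0],[0,0,0]]}'
```

```text
time: 10.3
position: [0.6038, -0.2443, 0.0189]
ee_rot: [0.99, 0.144, 0.0, -0.001]
contact_force: [-0.4, -0.3, 4.9]
width: 0.005
```

Force is 4.9 N near full travel. I'll press a little further to the stop.

```bash
python3 -m crank '{"travel":[[0,0,0.06],[0,0,0.12],[0,0,0.12],[0,0,0.12]],"angular":[[0,0,0],[0,0,0],[0,0,0],[0,0,0]]}'
```

```text
time: 10.7
position: [0.6039, -0.2443, 0.0185]
ee_rot: [0.99, 0.144, 0.001, -0.001]
contact_force: [-6.6, 2.5, 20.2]
width: 0.005
```

The button bottomed: 20 N, and the position no longer follows. Now up, over the open flap, and down behind it on the robot side.

```bash
python3 -m crank '{"travel":[[0,0,-0.7],[0,0,-1.8],[0,0,-2.9],[0,0,-4.0],[0,0,-4.4],[-0.6,0,-4.4],[-1.4,0,-4.4],[-2.1,0,-4.4],[-2.35,0,-4.4],[-2.35,0,-4],[-2.35,0,-3.2],[-2.35,0,-2.5],[-2.35,0,-2.34],[-2.35,0,-2.34],[-2.35,0,-2.34]],"angular":[[0,0,0],[0,0,0],[0,0,0],[0,0,0],[0,0,0],[0,0,0],[0,0,0],[0,0,0],[0,0,0],[0,0,0],[0,0,0],[0,0,0],[0,0,0],[0,0,0],[0,0,0]]}'
python3 - <<'E'
from h import *
s=viewer.grab_frame("side"); sc=viewer.grab_frame("scene")
a=cv2.resize(s[245:345,340:465],(400,320),interpolation=2); b=cv2.resize(sc[170:270,170:295],(400,320),interpolation=2)
cv2.imwrite("pics/p5.png",np.hstack([a,b])[:,:,::-1])
E
```

```text
time: 12.2
position: [0.5483, -0.2611, 0.0771]
ee_rot: [0.99, 0.144, 0.001, -0.001]
contact_force: [1.0, -0.4, 1.3]
width: 0.004
```

View pics/p5.png

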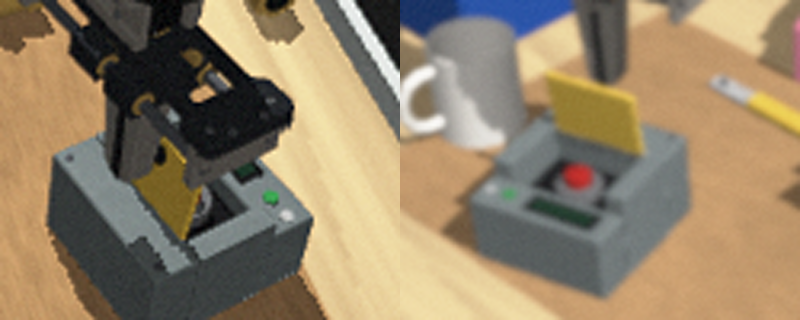

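The finger is behind the open flap on the robot side, clear of it, and the button is up. Now push the flap over along the arc.

```bash
python3 -m crank '{"travel":[[0.3,0,0],[0.56,0,0],[0.8,0,0.01],[1.01,0,0.02],[1.3,0,0.1],[1.56,0,0.17],[1.83,0,0.32],[2.09,0,0.47],[2.3,0,0.71],[2.48,0,0.95],[2.6,0,1.15],[2.69,0,1.34],[2.72,0,1.5],[2.72,0,1.6],[2.72,0,1.68],[2.72,0,1.72],[2.72,0,1.72],[2.72,0,1.72]],"angular":[[0,0,0],[0,0,0],[0,0,0],[0,0,0],[0,0,0],[0,0,0],[0,0,0],[0,0,0],[0,0,0],[0,0,0],[0,0,0],[0,0,0],[0,0,0],[0,0,0],[0,0,0],[0,0,0],[0,0,0],[0,0,0]]}'
```

```text
time: 14.1
position: [0.6141, -0.2418, 0.035]
ee_rot: [0.99, 0.144, 0.002, -0.0]
contact_force: [0.2, 0.4, 1.5]
width: 0.007
```

```bash
python3 -m crank '{"travel":[[0,0,0.06],[0,0,0.12],[0,0,0.16],[0,0,0.16],[0,0,0.16]],"angular":[[0,0,0],[0,0,0],[0,0,0],[0,0,0],[0,0,0]]}'
```

```text
time: 14.6
position: [0.6144, -0.2419, 0.0333]
ee_rot: [0.99, 0.144, 0.002, -0.001]
contact_force: [-4.9, 1.2, 15.0]
width: 0.005
```

It is on the stop: z 0.0333 and 15 N, the same as before. Let go and check that it latches.

```bash
python3 -m crank '{"travel":[[0,0,-0.2],[0,0,-0.5],[0,0,-1.2],[0,0,-2.4],[0,0,-3.6],[0,0,-4.5],[0,0,-4.5],[0,0,-4.5],[0,0,-4.5],[0,0,-4.5],[0,0,-4.5],[0,0,-4.5],[0,0,-4.5],[0,0,-4.5],[0,0,-4.5],[0,0,-4.5],[0,0,-4.5]],"angular":[[0,0,0],[0,0,0],[0,0,0],[0,0,0],[0,0,0],[0,0,0],[0,0,0],[0,0,0],[0,0,0],[0,0,0],[0,0,0],[0,0,0],[0,0,0],[0,0,0],[0,0,0],[0,0,0],[0,0,0]]}'
python3 - <<'E'
from h import *
s=viewer.grab_frame("side"); sc=viewer.grab_frame("scene")
a=cv2.resize(s[160:400,250:470],(400,436),interpolation=2); b=cv2.resize(sc[170:270,170:262],(400,436),interpolation=2)
cv2.imwrite("pics/p6.png",np.hstack([a,b])[:,:,::-1])
i0=cv2.imread("pics/side0.png")[:,:,::-1]
for n,(x0,y0,x1,y1) in dict(blue=(295,165,362,225),valve_a=(322,228,358,256),valve_b=(398,196,436,252),mug=(385,355,452,420),lever1=(284,316,310,378),lever2=(250,188,276,226),tin=(272,132,300,160)).items():
    print(n,np.abs(i0[y0:y1,x0:x1].astype(int)-s[y0:y1,x0:x1]).mean().round(1))
E
```

```text
time: 16.3
position: [0.6139, -0.2421, 0.1458]
ee_rot: [0.99, 0.144, 0.002, -0.001]
contact_force: [-0.2, 0.0, -1.2]
width: 0.005
blue 3.7
valve_a 3.7
valve_b 87.7
mug 16.5
lever1 3.9
lever2 3.9
tin 3.7
```

View pics/p6.png

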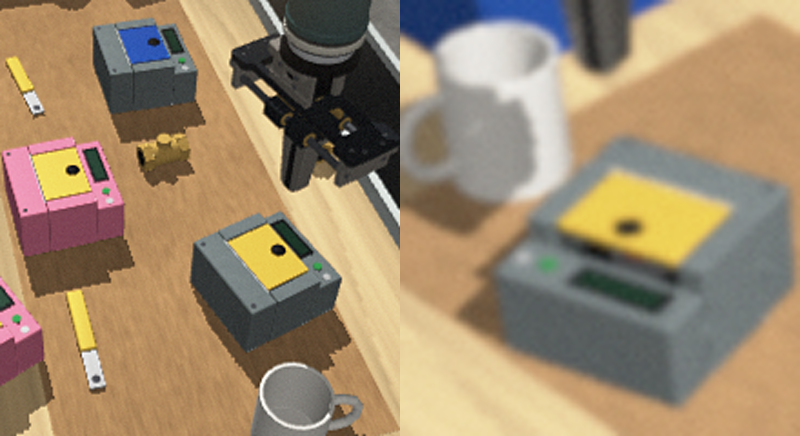

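The yellow flap is shut flush 1.5 s after release, the blue flap is shut, and the other things stand where they were. The valve_b difference comes from the arm being in front of it, and the mug difference from shadow. The hand is clear, so I'm handing in.

```bash
python3 -c "
from cell import ctrl
print(ctrl.hand_in(), ctrl.get_obs()['contact_force'])"
```

```text
the job is handed in; nothing more can be done
the job is handed in; nothing more can be done
```

The counter was zeroed as asked and the job is handed in, at about 16.4 s of the 48 s allowed; no verdict was reported.

- **Opening the flap:** I pressed the yellow flap of the grey box to its stop at 16 N and let go. It popped open, as the pictures showed.
- **Pressing the button:** I pressed the red button to its bottom stop at 20 N. It was up again afterwards.
- **Shutting the flap:** I pushed the flap over from the robot side and pressed it to the same stop at 15 N.

**Last checks:**
- The yellow flap was flush and shut about 1.5 s after release.
- The blue flap was shut.
- The tip was about 110 mm above the box, with only sensor-noise force.
- The blue box, valve_a, both levers and the tin looked unchanged in the side view.
- The mug differed slightly from the first picture, which I put down to the arm's shadow.
- The arm hid valve_b from the side camera, so I could not check it there. I never moved the tool near it.

**What disagreed:** the fingertips turned out to be about 40 mm above the reported TCP. I found this when the first press met nothing, confirmed it by triangulation and contact, and allowed for it from then on.

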